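# Start the wing knob on the clamp jig's stud

### The arm

A 7-joint arm with a two-finger parallel gripper is mounted at the origin on a cart in front of the work surface, level with it; the furniture and walls round the work are solid. World frame = base frame: x ahead of the robot, y to its left, z up, the work surface at z = 0. Lengths are in m, angles in degrees, forces in N, time in s.
With the tool pointing down it reaches from about 0.425 to 0.875 m from the base axis. Payload 4.7 kg.
Tool frame: the origin (TCP) lies at the very end of the fingers, on their centre line; the grasp point (between the pads) lies 19 mm behind it; z points along the fingers, y is the line along which they close (so a half turn about z gives the same grasp; the last joint's range is limited). The gripper opens to 87 mm and grips with 3 to 60 N. Pads are 19 mm wide; open, the fingers measure 117 mm over their backs; the gripper's body (75 mm by 190 mm) begins 51 mm behind the grasp point.
Start: joints at [70.594, 18.392, -4.016, 83.108, 1.295, 78.541, -3.26], TCP at [0.225, -0.61, 0.223] pointing down, gripper open.
Joint ranges: [-163.93, 163.93], [-17.29, 119.83], [-79.2, 71.16], [3.27, 140.29], [-89.18, 269.18], [5.43, 117.66], [-154.24, 154.24]. Speed limits (degrees/s): [147.25, 147.25, 180, 180, 180, 180, 180].

### API

Orientations are given as [roll, pitch, yaw] about the fixed x, y, z axes, in that order (R = Rz(yaw) Ry(pitch) Rx(roll)).
In Python, from cell import get_obs, read_camera, sign_off, silhouettes gives the robot as it stands.
- The arm moves only by the tool play_rows, never from a script. Its argument "steps" is a list that holds one entry, the list of rows, each a list of 7 numbers: the shift along the tool's x, y, z in m, then the turn, a rotation vector about the tool's x, y, z in rad, then the finger opening in m, from 0 to 0.087. A call has 1 to 12 rows; each row shifts and turns the commanded pose from where the row before left it, along the tool's axes as they then stand; what a row does not reach is not made up. A row lasts 1/10 s, in which the tool goes at most 50 mm and 8.59 degrees, less where a joint would pass 70% of its speed; a pose out of reach is approached as far as the arm can. A call is refused whole if a number of a shift passes 0.05 or a number of a turn 0.15, either way. A call with a gripper value outside its range is refused whole. The fingers move at their own pace and stop on an object; "force" is the grip in N (left out, the last holds). Time passes only in rows, so rows that do not move let the fingers close. It gives the time, the measured TCP pose, the force, the opening and the grip force at its end, in the units of the state.
- get_obs(): the state, without advancing time (a new reading comes with each control period).
- read_camera(name): name is "scene" or "top" or "wrist"; returns a dict with "frame" (384x512x3 uint8, red, green, blue), "intrinsics" (3x3 intrinsics, pixels), "view" (4x4, takes a point from world to camera coordinates). Camera axes: x right, y up, looking along -z (the intrinsics and any distortion apply to the point x, -y, -z); pixel columns grow to the right and rows downward; lengths in m; the calibration is good to about 2 mm. A picture is of the moment at which its call begins. There is no depth.
- sign_off(): hands the job in; it is judged then, once.
Trained networks look in the newest picture that a camera, given by its name, has taken for a name from the list of things; names that differ only in an ending like _2 or _b are one class to them, and where a whole thing is asked for, a point or a joint stands for the part that bears it (a point fixed in the world has none). Each returns a list of dicts, best first, with "p" (0 to 1); they miss things now and then, are a little off and sometimes report something else, mostly with a low value. They report only what shows in the picture. A call takes as long as a camera call. They do not tell look-alikes from the thing itself.
- silhouettes(camera, name): "pixels" (384x512 bool, what is visible of it) and "extent" ([left, top, right, bottom] in pixels, round what is visible of it).
The state is a dict: "time_s": time; "qpos": joint angles; "joint_velocities": joint speeds; "effort": joint torques, N m; "tool_pos": TCP position; "tool_rot": TCP orientation; "force": force on the tool from outside, world axes, zero at the start; "wrist_torque": the same for the moment, N m; "grip_width": finger opening in m; "grasp_force": force on a finger pad.
Only numpy, scipy, OpenCV 4.12 (cv2) and the standard library are available. Lean on these libraries where they do the work, as an engineer would, in place of code of your own. Each camera call takes 0.05 s, during which the arm holds its last target. There are 200 camera calls.

### The job

Fit the loose wing knob onto the brass stud of the board clamp jig: set it squarely on the stud, turn it gently backwards (anticlockwise from above) until it clicks down into the thread start, then turn it forwards (clockwise) until it is run fully down, and let go. Never force it against a stop or press hard on the stud, and leave the other things on the bench where they are.

Things in the scene. Friction and masses are not known exactly. Their poses are not given: they have to be found in the camera images.
- knob: Black round plastic cap, 54 mm across, 30 mm high, open below, standing upright; straight orange wing on top, 52 mm long along the knob's x, 14 mm thick along its y, z = 30 to 56 mm: grip across the thickness. Origin: centre of the rim (underside), z up. Three brass lugs inside the rim, 120 degrees apart, 5 mm wide, 3.5 mm high, reach in to 16.5 mm from the axis. About 100 g.
- knob_wing (a point): Centre of the knob's orange wing, on the knob's axis, 43 mm above its rim. A loose hold (fingers 3 to 4 mm wider than the wing) turns the knob and still lets it drop by its own weight. It turns freely with under 0.05 N m either way; more means a stop or guard.
- jig: Fixed blue clamp jig, base plate 170 x 110 mm, its top 16 mm above the worktop; steel strap along its x axis, small circuit board (31 mm tall) clamped at its +x end, 66 mm or more from the stud's axis. Origin: centre of the underside. The upright brass stud stands at jig x = -45 mm, y = 0. Knob or stud is damaged by over 50 N between them (about 0.8 N m at a stop).
- stud_foot (a point): Foot of the stud on its axis, 26 mm above the worktop: top of the dark steel boss. Knob rim heights over this point: 8 to 14 mm with the lugs on top of the thread ridges (false seat), about 6 mm once dropped into the thread start, about 1 mm when run fully down against the hard end stop, 90 to 99 degrees clockwise of the start.
- stud_top (a point): Tip of the brass stud, on its axis, 23 mm above its foot. Stud 30 mm thick, top 6.5 mm a cone to 18 mm; three greased ridges 120 degrees apart, 41 mm across. Right-hand thread: clockwise from above runs the knob down. Where the thread starts lie round the axis differs each time and no listed orientation shows it.
- stud_ridges (a point): On the stud's axis at the height of the ridge starts, 12.5 mm above its foot. Set down, the lugs mostly land on the ridges: clockwise they slide down under 5 mm and jam at a hard guard; anticlockwise they climb 0.05 mm a degree for 100 degrees at most, then drop about 7 mm (click), with a hard stop within 8 degrees more. Now and then they drop into the start at once.
- multimeter: Bystander: grey pocket multimeter, 138 x 70 x 39 mm, lying behind the jig. Origin: centre of its underside.
- screw_jar: Bystander: small clear jar of screws with a metal lid, 56 mm across, 67 mm tall, behind the jig. Origin: centre of its underside.
- driver_red: Bystander: screwdriver with a red handle, 204 mm long, 28 mm thick, lying to the left of the jig. Origin: centre of its underside.
Mind the look-alikes: they are no part of the job. What is shaped like the knob but green is not meant.

How it is judged:
By the outcome, as a careful person would: the job done as asked, in the order asked, and still so for the second after the job is handed in, with the robot touching nothing.
It also fails if it takes over 72 s, if anything falls off the work surface, if the arm or the gripper's body presses on something with over 40 N, if the wrist force passes 120 N, or if a joint passes its speed limit or range.

## Working session

There is one attempt and no reset: what is moved stays moved. The work goes in short steps, Python scripts to look and compute and a tool call to move; the robot and the scene stay as the last step left them, time stands still between calls to the robot, and variables do not carry over. Pictures are saved under pics/ and viewed, at most 10 in all, crops included, and the job is handed in when it is done.

Besides the shell and the picture viewer there is one more tool, called after "Request:" as a command line: name --argument value ..., lists and objects as JSON in quotes. play_rows: Moves the arm, as the interface text tells. Its arguments: {"type":"object","properties":{"steps":{"type":"array","items":{"type":"array","items":{"type":"array","items":{"type":"number"}}}},"force":{"type":"number"}},"required":["steps"]}

```bash
mkdir -p pics; cat > h.py <<'E'
import numpy as np, cv2
from cell import get_obs, read_camera, sign_off, silhouettes
def proj(c,P):
    P=np.atleast_2d(P); q=(c['view']@np.c_[P,np.ones(len(P))].T)[:3]
    q=np.array([q[0],-q[1],-q[2]]); u=c['intrinsics']@q; return (u[:2]/u[2]).T
def back(c,uv,z):
    d=np.linalg.inv(c['intrinsics'])@np.array([uv[0],uv[1],1.]); d=np.array([d[0],-d[1],-d[2]])
    R=c['view'][:3,:3]; t=c['view'][:3,3]; o=-R.T@t; d=R.T@d
    return o+d*(z-o[2])/d[2]
E
python3 - <<'E'
from h import *
ims=[]
for n in ['scene','top']:
    c=read_camera(n); ims.append(c['frame'])
    for k in ['knob','jig']:
        for s in silhouettes(n,k)[:4]:
            e=s['extent']; m=s['pixels']; v,u=np.nonzero(m)
            print(n,k,round(s['p'],2),e,u.mean(),v.mean(),m.sum(),back(c,(u.mean(),v.mean()),.03).round(3),c['frame'][m].mean(0).round())
a=cv2.cvtColor(np.vstack(ims),cv2.COLOR_RGB2BGR)
cv2.imwrite('pics/s.png',cv2.cvtColor(ims[0],cv2.COLOR_RGB2BGR)); 
cv2.imwrite('pics/t.png',cv2.resize(cv2.cvtColor(ims[1],cv2.COLOR_RGB2BGR),(800,600)))
print(get_obs())
E
```

```text
scene knob 0.96 [302.0, 168.3, 327.5, 188.8] 313.6126126126126 177.11261261261262 444 [ 0.474 -0.205  0.03 ] [94. 57. 20.]
scene knob 0.68 [356.1, 176.2, 381.9, 205.5] 368.9817073170732 191.8719512195122 492 [ 0.334 -0.237  0.03 ] [ 34. 113.  52.]
scene knob 0.39 [95.6, 222.8, 180.5, 276.5] 149.5374251497006 244.84580838323353 668 [0.594 0.239 0.03 ] [180.  84.  74.]
scene jig 0.89 [187.8, 208.1, 276.7, 271.6] 230.57400346620452 238.65372616984402 2885 [0.481 0.117 0.03 ] [102. 121. 135.]
top knob 0.63 [332.9, 191.9, 359.4, 217.7] 346.85714285714283 205.46031746031747 378 [ 0.479 -0.213  0.03 ] [116.  82.  54.]
top knob 0.6 [353.3, 245.1, 373.7, 269.4] 361.86876640419945 259.56430446194224 381 [ 0.338 -0.25   0.03 ] [ 73. 154.  88.]
top jig 0.86 [203.6, 165.2, 256.6, 232.9] 229.39514599924155 196.8862343572241 2637 [0.499 0.096 0.03 ] [116. 132. 150.]
{'time_s': 0.3, 'qpos': array([70.59539209, 18.40888356, -4.01784851, 83.12837683,  1.29506542,
       78.53938558, -3.25910517]), 'joint_velocities': array([-0.04414244, -0.18406548, -0.00734752, -0.14347769, -0.03753776,
       -0.08923606, -0.02529456]), 'effort': array([-2.98190844e-04, -4.90528822e+01, -4.02739272e-01, -3.12216461e+01,
       -6.37864368e-02,  3.85773287e-02,  1.23743521e-04]), 'tool_pos': array([ 0.22451115, -0.60983684,  0.2222117 ]), 'tool_rot': array([-1.79968531e+02,  3.00641961e-03,  2.02164333e+01]), 'force': array([-0.54405809,  0.47374887, -0.05228546]), 'wrist_torque': array([-0.00103394,  0.00365011,  0.00667565]), 'grasp_force': 0.0, 'grip_width': 0.08690246360703323}
```

View pics/t.png

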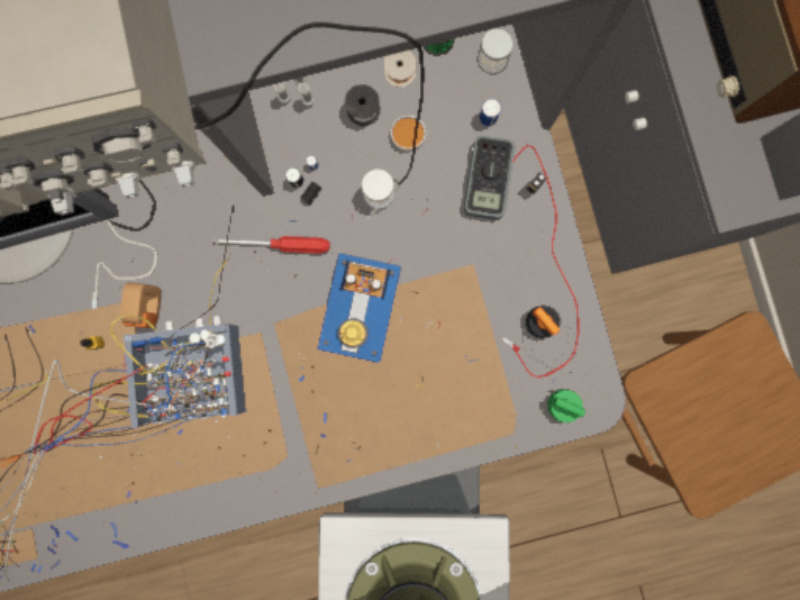

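View pics/s.png

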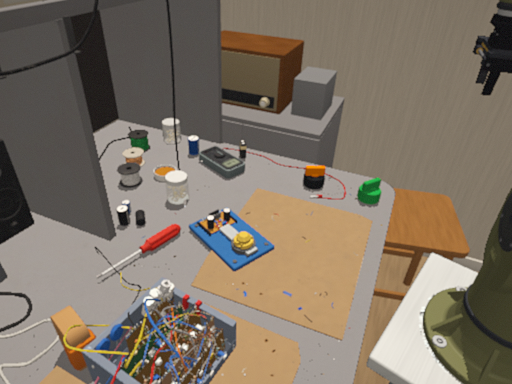

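The top picture shows the black knob with its orange wing at about (543,321), the stud at (352,333) on the blue jig, and the green look-alike at (566,406), in the 800-pixel-wide picture. The scene picture agrees: the knob is at (314,177).

```bash
python3 - <<'E'
from h import *
c=read_camera('top'); f=c['frame'].astype(int); hsv=cv2.cvtColor(c['frame'],cv2.COLOR_RGB2HSV)
def reg(mask,x0,y0,x1,y1,z,n):
    m=np.zeros_like(mask); m[y0:y1,x0:x1]=mask[y0:y1,x0:x1]
    v,u=np.nonzero(m); P=np.array([back(c,(a,b),z)[:2] for a,b in zip(u,v)])
    w,V=np.linalg.eigh(np.cov(P.T)); d=V[:,1]
    r=cv2.minAreaRect(np.c_[u,v].astype(np.float32))
    print(n,len(u),P.mean(0).round(4),'ctr',back(c,r[0],z).round(4),'ang',np.degrees(np.arctan2(d[1],d[0])).round(1),np.sqrt(w*12).round(4))
H,S,V=hsv[...,0],hsv[...,1],hsv[...,2]
reg((H>5)&(H<20)&(S>170)&(V>120),330,188,365,222,.056,'wing')
reg((H>19)&(H<34)&(S>100)&(V>110),212,198,240,230,.040,'stud')
reg((H>100)&(H<125)&(S>130),195,155,262,240,.016,'jig')
s=silhouettes('top','jig')[0]; v,u=np.nonzero(s['pixels']); r=cv2.minAreaRect(np.c_[u,v].astype(np.float32))
b=np.array([back(c,p,.016)[:2] for p in cv2.boxPoints(r)]); print(b.round(3), back(c,r[0],.016))
E
```

```text
wing 136 [ 0.4788 -0.2126] ctr [ 0.4775 -0.2116  0.056 ] ang -138.9 [0.0192 0.0466]
stud 202 [0.4571 0.1061] ctr [0.4579 0.1052 0.04  ] ang 98.7 [0.0358 0.0367]
jig 1277 [0.4932 0.0987] ctr [0.5013 0.0972 0.016 ] ang 168.4 [0.1312 0.1599]
[[0.43  0.169]
 [0.597 0.133]
 [0.573 0.024]
 [0.406 0.061]] [0.5011306  0.09692124 0.016     ]
```

Request:
play_rows --steps '[[[0, 0, 0, 0, 0, -0.121, 0.087], [0, 0, 0, 0, 0, -0.121, 0.087], [0, 0, 0, 0, 0, -0.121, 0.087], [0.045, -0.0134, 0, 0, 0, 0, 0.087], [0.045, -0.0134, 0, 0, 0, 0, 0.087], [0.045, -0.0134, 0, 0, 0, 0, 0.087], [0.045, -0.0134, 0, 0, 0, 0, 0.087], [0.045, -0.0134, 0, 0, 0, 0, 0.087], [0.045, -0.0134, 0, 0, 0, 0, 0.087], [0.045, -0.0134, 0, 0, 0, 0, 0.087], [0.045, -0.0134, 0, 0, 0, 0, 0.087], [0.045, -0.0134, 0, 0, 0, 0, 0.087]]]'

```text
time_s: 1.6
tool_pos: [0.4518, -0.2516, 0.2229]
tool_rot: [179.9, 0.0, 41.0]
force: [0.3, -1.3, -0.7]
grip_width: 0.0868
grasp_force: 0.0
```

Request:
play_rows --steps '[[[0.01, 0, 0, 0, 0, 0, 0.05], [0, 0, 0, 0, 0, 0, 0.05], [0, 0, 0, 0, 0, 0, 0.05], [0, 0, 0, 0, 0, 0, 0.05]]]'

```text
time_s: 2.0
tool_pos: [0.4574, -0.2488, 0.2224]
tool_rot: [-180.0, 0.1, 40.8]
force: [-0.1, -0.4, -0.3]
grip_width: 0.0627
grasp_force: 0.0
```

```bash
python3 - <<'E'
from h import *
o=get_obs();print(o['tool_pos'].round(4),o['tool_rot'].round(2),o['qpos'].round(1),o['force'].round(2))
c=read_camera('wrist'); cv2.imwrite('pics/w1.png',cv2.cvtColor(c['frame'],cv2.COLOR_RGB2BGR))
hsv=cv2.cvtColor(c['frame'],cv2.COLOR_RGB2HSV);H,S,V=cv2.split(hsv)
m=((H>5)&(H<20)&(S>190)&(V>100)).astype(np.uint8)
n,L,st,_=cv2.connectedComponentsWithStats(m)
for i in range(1,n):
    if st[i,4]>100:
        v,u=np.nonzero(L==i); r=cv2.minAreaRect(np.c_[u,v].astype(np.float32)); b=np.array([back(c,p,.056)[:2] for p in cv2.boxPoints(r)])
        print(st[i],back(c,r[0],.056).round(4),b.round(4).tolist(), 'edges',[ (np.linalg.norm(b[k]-b[k-1]).round(4),np.degrees(np.arctan2(*(b[k]-b[k-1])[::-1])).round(1)) for k in (1,2)])
for s in silhouettes('wrist','knob')[:2]: print(s['p'],s['extent'])
print('cam',(-c['view'][:3,:3].T@c['view'][:3,3]).round(3))
E
```

```text
[ 0.4574 -0.2488  0.2224] [-1.7999e+02  5.0000e-02  4.0810e+01] [ 49.2   3.8 -24.5 100.6   1.7  75.9 -24.9] [-0.06 -0.4  -0.29]
[237 125  20  45 568] [ 0.481  -0.2162  0.056 ] [[0.4929, -0.1917], [0.5072, -0.2082], [0.4686, -0.2416], [0.4538, -0.2245]] edges [(np.float64(0.0218), np.float64(-49.2)), (np.float64(0.051), np.float64(-139.1))]
0.81 [224.2, 123.1, 267.8, 170.2]
0.69 [195.6, 216.7, 224.0, 248.7]
cam [ 0.511 -0.202  0.386]
```

View pics/w1.png

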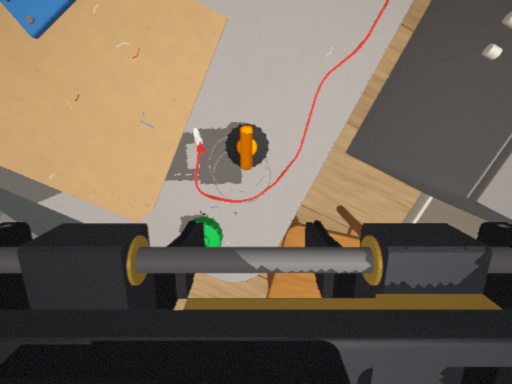

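The wrist view shows the wing at (247,147), its axis running straight up the picture, so the tool is already in line with it. The green look-alike, at (208,232), is well clear.

Request:
play_rows --steps '[[[0.0396, -0.0111, 0, 0, 0, 0, 0.04], [0, 0, 0.04, 0, 0, 0, 0.04], [0, 0, 0.04, 0, 0, 0, 0.04], [0, 0, 0.03, 0, 0, 0, 0.04], [0, 0, 0, 0, 0, 0, 0.04], [0, 0, 0, 0, 0, 0, 0.04]]]'

```text
time_s: 2.7
tool_pos: [0.481, -0.213, 0.113]
tool_rot: [-180.0, 0.0, 40.9]
force: [0.7, 0.6, 0.3]
grip_width: 0.0401
grasp_force: 0.0
```

```bash
python3 - <<'E'
from h import *
o=get_obs();print(o['tool_pos'].round(4),o['tool_rot'].round(2),o['force'].round(2))
c=read_camera('wrist'); 
hsv=cv2.cvtColor(c['frame'],cv2.COLOR_RGB2HSV);H,S,V=cv2.split(hsv)
p=proj(c,[o['tool_pos']*[1,1,0]+[0,0,.056],o['tool_pos']*[1,1,0]+[0,0,.03]]);print(p)
im=cv2.cvtColor(c['frame'],cv2.COLOR_RGB2BGR)
cv2.circle(im,tuple(int(x) for x in p[0]),3,(255,0,255),1)
cv2.imwrite('pics/w2.png',im)
E
```

```text
[ 0.481 -0.213  0.113] [-179.98    0.     40.94] [0.69 0.63 0.29]
[[254.44869429 207.5581183 ]
 [254.41855161 198.92507374]]
```

View pics/w2.png

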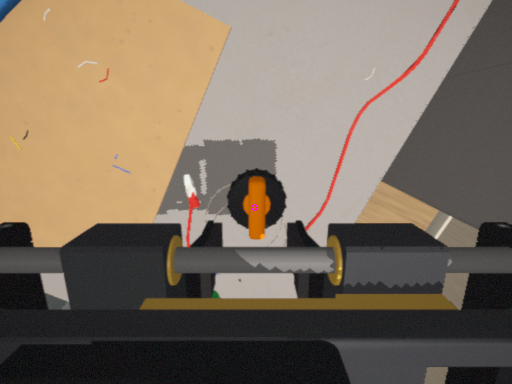

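The marked target at (254,207) lies on the wing, whose centre is at about (257,208). I shift 2 mm to the right, go down and grip.

Request:
play_rows --steps '[[[0, 0.002, 0.025, 0, 0, 0, 0.04], [0, 0, 0.025, 0, 0, 0, 0.04], [0, 0, 0.02, 0, 0, 0, 0.04], [0, 0, 0.007, 0, 0, 0, 0.04], [0, 0, 0, 0, 0, 0, 0.04], [0, 0, 0, 0, 0, 0, 0.01], [0, 0, 0, 0, 0, 0, 0.01], [0, 0, 0, 0, 0, 0, 0.01], [0, 0, 0, 0, 0, 0, 0.01], [0, 0, 0, 0, 0, 0, 0.01]]]' --force 15

```text
time_s: 3.75
tool_pos: [0.4828, -0.214, 0.036]
tool_rot: [179.9, -0.0, 41.0]
force: [-0.9, 0.0, 1.6]
grip_width: 0.0141
grasp_force: 15.0
```

Request:
play_rows --steps '[[[0, 0, -0.02, 0, 0, 0, 0.01], [0, 0, -0.04, 0, 0, -0.1425, 0.01], [0, 0, -0.04, 0, 0, -0.1425, 0.01], [0, 0, 0, 0, 0, -0.1425, 0.01], [0, 0, 0, 0, 0, -0.1425, 0.01], [0, 0, 0, 0, 0, -0.1425, 0.01], [0, 0, 0, 0, 0, -0.1425, 0.01], [0, 0, 0, 0, 0, 0, 0.01]]]'

```text
time_s: 4.55
tool_pos: [0.4821, -0.2137, 0.1352]
tool_rot: [-180.0, -0.0, 90.0]
force: [0.4, 0.6, -2.4]
grip_width: 0.014
grasp_force: 15.0
```

Request:
play_rows --steps '[[[0.03, -0.003, 0, 0, 0, 0, 0.01], [0.04, -0.004, 0, 0, 0, 0, 0.01], [0.04, -0.004, 0, 0, 0, 0, 0.01], [0.04, -0.004, 0, 0, 0, 0, 0.01], [0.04, -0.004, 0, 0, 0, 0, 0.01], [0.03, -0.002, 0, 0, 0, 0, 0.01], [0.02, -0.001, 0, 0, 0, 0, 0.01], [0, 0, 0, 0, 0, 0, 0.01], [0, 0, 0, 0, 0, 0, 0.01]]]'

```text
time_s: 5.45
tool_pos: [0.4604, 0.0258, 0.1355]
tool_rot: [-180.0, 0.0, 89.9]
force: [0.1, -0.2, -1.4]
grip_width: 0.0139
grasp_force: 15.0
```

```bash
python3 - <<'E'
from h import *
o=get_obs();print(o['tool_pos'].round(4),o['tool_rot'].round(2),o['qpos'].round(1),o['force'].round(2),o['grip_width'])
c=read_camera('wrist')
im=cv2.cvtColor(c['frame'],cv2.COLOR_RGB2BGR)
p=proj(c,[[.457,.106,.049]])[0];print(p)
hsv=cv2.cvtColor(c['frame'],cv2.COLOR_RGB2HSV);H,S,V=cv2.split(hsv)
m=((H>19)&(H<34)&(S>110)&(V>110)).astype(np.uint8)
n,L,st,ce=cv2.connectedComponentsWithStats(m)
for i in range(1,n):
    if st[i,4]>80: print(st[i],ce[i].round(1),[back(c,ce[i],z).round(4)[:2] for z in (.038,.049)])
cv2.circle(im,tuple(int(x) for x in p),3,(255,0,255),1)
cv2.imwrite('pics/w3.png',im)
E
```

```text
[0.4604 0.0258 0.1355] [-1.7999e+02  5.0000e-02  8.9920e+01] [ 37.5   0.8 -43.8 114.    0.6  65.5  -6.6] [ 0.14 -0.22 -1.35] 0.013897054171657668
[250.61658711 108.09431278]
[ 229   84   46   49 1756] [251.7 108.5] [array([0.4578, 0.106 ]), array([0.4579, 0.1056])]
[213 236   8  49 227] [216.  260.4] [array([ 0.4204, -0.0442]), array([ 0.4221, -0.0383])]
[288 236   8  49 245] [292.3 260.2] [array([ 0.4993, -0.0441]), array([ 0.4977, -0.0382])]
[248 274  14  20 183] [253.5 285.7] [array([ 0.4592, -0.0741]), array([ 0.4593, -0.0668])]
[  91  294  315   15 3615] [261.4 302.4] [array([ 0.4677, -0.0946]), array([ 0.4674, -0.0865])]
```

View pics/w3.png

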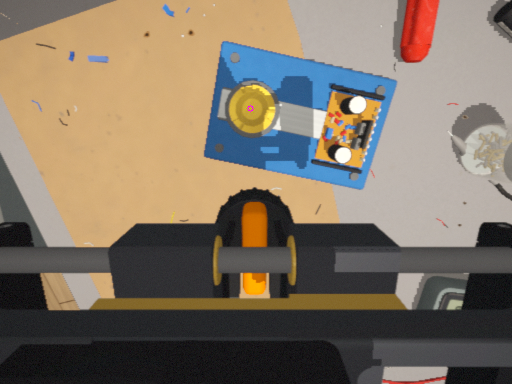

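The stud shows at (252,108). It measures (0.458, 0.106), which agrees with the top camera. The knob is held upright at (254,245).

Request:
play_rows --steps '[[[0.03, -0.0027, 0, 0, 0, 0, 0.01], [0.03, 0, 0, 0, 0, 0, 0.01], [0.02, 0, 0, 0, 0, 0, 0.01], [0, 0, 0.02, 0, 0, 0, 0.01], [0, 0, 0.015, 0, 0, 0, 0.01], [0, 0, 0, 0, 0, 0, 0.01], [0, 0, 0, 0, 0, 0, 0.01]]]'

```text
time_s: 6.2
tool_pos: [0.458, 0.1051, 0.1005]
tool_rot: [-180.0, -0.0, 89.9]
force: [-0.0, 0.5, -0.6]
grip_width: 0.0139
grasp_force: 15.0
```

```bash
python3 - <<'E'
from h import *
o=get_obs();t=o['tool_pos'];print(t.round(4),o['tool_rot'].round(2),o['qpos'].round(1),o['force'].round(2))
c=read_camera('wrist')
z=t[2]-.036
print('wing end',proj(c,[t+[0,.026,.02],t+[0,-.026,.02],[t[0],t[1]+.027,z+.03],[t[0],t[1]+.027,z],[t[0]-.027,t[1],z+.03],[t[0]+.027,t[1],z+.03]]).round(1).tolist())
im=c['frame'];H,S,V=cv2.split(cv2.cvtColor(im,cv2.COLOR_RGB2HSV))
m=((H>5)&(H<18)&(S>190)&(V>100)); m[:,:235]=0;m[:,275:]=0
v,u=np.nonzero(m); print(v.min(),v.max(),u.min(),u.max(),[ (r,u[v==r].min(),u[v==r].max()) for r in range(200,230,8) if (v==r).any()])
for n in ('scene','top'):
    c=read_camera(n)
    p=proj(c,[[t[0],t[1],z+.043]])[0]; print(n,p)
    a,b=p.astype(int); cv2.imwrite(f'pics/{n}2.png',cv2.resize(cv2.cvtColor(c['frame'],cv2.COLOR_RGB2BGR)[b-50:b+50,a-66:a+66],None,fx=5,fy=5))
    for s in silhouettes(n,'knob')[:3]: print(s['p'],s['extent'])
E
```

```text
[0.458  0.1051 0.1005] [-179.96   -0.     89.85] [ 31.2   5.6 -48.8 114.9   4.7  61.5 -19.9] [-0.05  0.54 -0.62]
wing end [[254.9, 205.8], [255.0, 290.4], [254.8, 191.9], [254.7, 181.6], [213.5, 232.0], [296.2, 231.8]]
202 294 242 266 [(208, np.int64(243), np.int64(265)), (216, np.int64(242), np.int64(266)), (224, np.int64(242), np.int64(266))]
scene [243.82275776 211.10196839]
0.71 [228.3, 205.2, 257.5, 234.8]
0.67 [357.9, 176.1, 378.4, 205.6]
top [223.32395686 211.72531941]
0.74 [350.3, 246.2, 374.2, 269.1]
```

View pics/scene2.png

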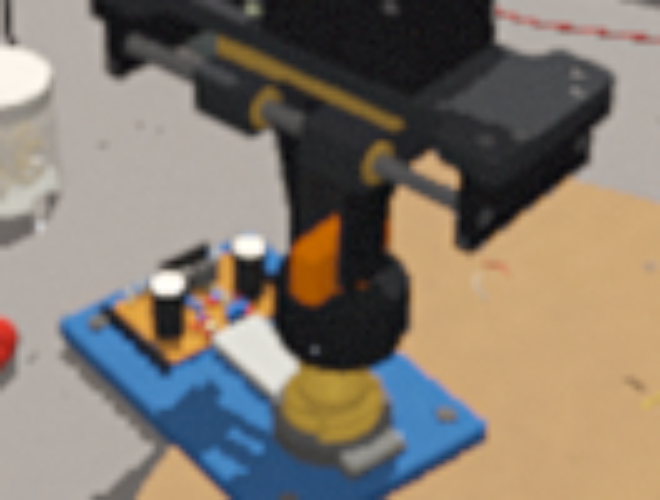

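The scene crop shows the knob held level, straight above the brass stud at about (335,400) in the crop. I lower it over the cone, then loosen the grip so it drops onto the ridges.

Request:
play_rows --steps '[[[0.0006, 0, 0.008, 0, 0, 0, 0.01], [0, 0, 0.006, 0, 0, 0, 0.01], [0, 0, 0.004, 0, 0, 0, 0.01], [0, 0, 0, 0, 0, 0, 0.01]]]'

```text
time_s: 6.85
tool_pos: [0.457, 0.1067, 0.0816]
tool_rot: [-179.9, -0.0, 90.0]
force: [0.2, -0.0, -1.8]
grip_width: 0.0143
grasp_force: 15.0
```

Request:
play_rows --steps '[[[0, 0, 0.003, 0, 0, 0, 0.01], [0, 0, 0.001, 0, 0, 0, 0.01], [0, 0, 0, 0, 0, 0, 0.01]]]'

```text
time_s: 7.15
tool_pos: [0.4577, 0.1068, 0.0784]
tool_rot: [-180.0, 0.0, 90.0]
force: [-0.1, -0.2, -1.2]
grip_width: 0.0139
grasp_force: 15.0
```

Request:
play_rows --steps '[[[0, 0, 0, 0, 0, 0, 0.0175], [0, 0, 0, 0, 0, 0, 0.0175], [0, 0, 0, 0, 0, 0, 0.0175]]]'

```text
time_s: 7.45
tool_pos: [0.4581, 0.1068, 0.0788]
tool_rot: [180.0, 0.0, 90.0]
force: [-0.1, 0.2, -0.1]
grip_width: 0.0173
grasp_force: 0.0
```

```bash
cat >> h.py <<'E'
def height():
    o=get_obs(); t=o['tool_pos']; yaw=np.radians(o['tool_rot'][2])
    c=read_camera('scene'); im=c['frame']; H,S,V=cv2.split(cv2.cvtColor(im,cv2.COLOR_RGB2HSV))
    base=proj(c,[[.4577,.1058,.026+h] for h in (1,6,14)] if 0 else [[.4577,.1058,.026],[.4577,.1058,.126]])
    w=((H>4)&(H<19)&(S>170)&(V>90)); y=((H>19)&(H<34)&(S>90)&(V>80))
    x=int(round(base[0,0])); 
    for m,n in ((w,'orange'),(y,'yellow')):
        k=np.zeros_like(m); k[195:245,x-10:x+11]=m[195:245,x-10:x+11]; v,u=np.nonzero(k)
        if len(v): print(n,len(v),'rows',v.min(),v.max(),'mean',v.mean().round(2))
    print('tool',t.round(4),o['tool_rot'].round(1),'F',o['force'].round(2),'T',o['wrist_torque'].round(3),'w',round(o['grip_width'],4),'gf',round(o['grasp_force'],1),'q7',o['qpos'][6].round(1))
    c2=read_camera('wrist'); H,S,V=cv2.split(cv2.cvtColor(c2['frame'],cv2.COLOR_RGB2HSV))
    k=(H>4)&(H<19)&(S>190)&(V>100); k[:,:225]=0;k[:,285:]=0;k[:150]=0;k[300:]=0;v,u=np.nonzero(k); 
    r=k[205:225].sum(1); print('wrist wing top row',v.min(),'width',r[r>0].mean().round(2),'u',u.mean().round(1))
    return c,c2
def crop(c,name):
    a,b=proj(c,[[.4577,.1058,.05]])[0].astype(int); cv2.imwrite(name,cv2.resize(cv2.cvtColor(c['frame'],cv2.COLOR_RGB2BGR)[b-40:b+40,a-50:a+50],None,fx=6,fy=6,interpolation=cv2.INTER_CUBIC))
E
python3 - <<'E'
from h import *
c,_=height(); crop(c,'pics/s3.png')
E
```

```text
orange 152 rows 216 232 mean 224.39
yellow 22 rows 195 244 mean 216.27
tool [0.4581 0.1068 0.0788] [180.   0.  90.] F [-0.06  0.2  -0.07] T [ 0.012 -0.107  0.044] w 0.0173 gf 0.0 q7 -21.6
wrist wing top row 202 width 23.65 u 253.9
```

View pics/s3.png

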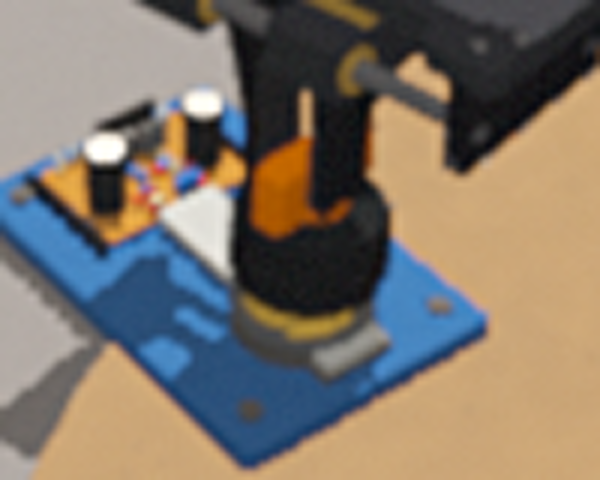

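The scene crop shows the knob sitting squarely on the stud, with a thin brass band and the boss still visible at about (300,325): a false seat. I go slightly lower on the wing without touching the cap and start turning backwards.

Request:
play_rows --steps '[[[0, 0, 0.003, 0, 0, 0, 0.0175], [0, 0, 0.0025, 0, 0, 0, 0.0175], [0, 0, 0, 0, 0, -0.05, 0.0175], [0, 0, 0, 0, 0, -0.05, 0.0175], [0, 0, 0, 0, 0, -0.05, 0.0175], [0, 0, 0, 0, 0, -0.05, 0.0175], [0, 0, 0, 0, 0, 0, 0.0175]]]'

```text
time_s: 8.25
tool_pos: [0.4576, 0.1068, 0.0728]
tool_rot: [-180.0, -0.0, 101.5]
force: [0.2, 0.6, -0.3]
grip_width: 0.0174
grasp_force: 0.3
```

```bash
python3 -c "
from h import *
height()"
```

```text
orange 161 rows 215 232 mean 223.86
yellow 14 rows 195 244 mean 222.86
tool [0.4576 0.1068 0.0728] [-180.    -0.   101.5] F [ 0.19  0.6  -0.27] T [-0.058 -0.096 -0.055] w 0.0174 gf 0.3 q7 -10.9
wrist wing top row 204 width 22.95 u 255.1
```

Request:
play_rows --steps '[[[0, 0, 0, 0, 0, -0.05, 0.0175], [0, 0, 0, 0, 0, -0.05, 0.0175], [0, 0, 0, 0, 0, -0.05, 0.0175], [0, 0, 0, 0, 0, 0, 0.0175]]]'

```text
time_s: 8.75
tool_pos: [0.4577, 0.1068, 0.073]
tool_rot: [-180.0, -0.0, 110.0]
force: [0.1, -0.2, -0.0]
grip_width: 0.0175
grasp_force: 0.5
```

```bash
python3 -c "
from h import *
height()"
```

```text
orange 166 rows 213 232 mean 223.54
yellow 9 rows 195 244 mean 235.33
tool [0.4577 0.1068 0.073 ] [-180.   -0.  110.] F [ 0.08 -0.17 -0.01] T [ 0.065 -0.073  0.032] w 0.0175 gf 0.5 q7 -2.5
wrist wing top row 204 width 23.0 u 255.2
```

```bash
cat >> h.py <<'E'
def chk():
    o=get_obs(); c=read_camera('scene'); H,S,V=cv2.split(cv2.cvtColor(c['frame'],cv2.COLOR_RGB2HSV))
    a,b=proj(c,[[.4577,.1058,.036]])[0].astype(int); sl=np.s_[b-6:b+12,a-13:a+14]
    g=cv2.cvtColor(c['frame'],cv2.COLOR_RGB2GRAY)
    y=((H>18)&(H<36)&(S>90)&(V>70))[sl]
    print('yellow',y.sum(),'col gray',g[b-14:b+8,a-2:a+3].mean(1).astype(int).tolist(),b-14)
    c2=read_camera('wrist'); H,S,V=cv2.split(cv2.cvtColor(c2['frame'],cv2.COLOR_RGB2HSV))
    k=(H>4)&(H<19)&(S>190)&(V>100); k[:,:225]=0;k[:,285:]=0;k[:150]=0;k[232:]=0;v,u=np.nonzero(k)
    R=[r for r in range(v.min()+5,229)]; m=[u[v==r].mean() for r in R]
    print('wing top',v.min(),'tilt',np.degrees(np.arctan(np.polyfit(R,m,1)[0])).round(1),'width',np.mean([(v==r).sum() for r in R]).round(2))
    print(o['tool_pos'].round(4),'yaw',o['tool_rot'][2].round(1),'F',o['force'].round(2),'T',o['wrist_torque'].round(3),'gf',round(o['grasp_force'],1),'q7',o['qpos'][6].round(1))
    return c,c2
E
python3 -c "
from h import *
chk()"
```

```text
yellow 71 col gray [100, 96, 96, 96, 95, 93, 85, 75, 59, 32, 25, 26, 23, 23, 26, 25, 25, 23, 24, 22, 27, 73] 224
wing top 204 tilt -5.0 width 25.4
[0.4577 0.1068 0.073 ] yaw 110.0 F [-1.   -0.29  0.93] T [ 0.045 -0.096 -0.007] gf 0.5 q7 -2.6
```

Request:
play_rows --steps '[[[0, 0, 0, 0, 0, -0.05, 0.0175], [0, 0, 0, 0, 0, -0.05, 0.0175], [0, 0, 0, 0, 0, -0.05, 0.0175], [0, 0, 0, 0, 0, 0, 0.0175]]]'

```text
time_s: 9.35
tool_pos: [0.4579, 0.1069, 0.0731]
tool_rot: [180.0, 0.0, 118.6]
force: [-0.6, -0.4, -0.2]
grip_width: 0.0176
grasp_force: 0.6
```

```bash
python3 -c "
from h import *
chk()"
```

```text
yellow 78 col gray [104, 99, 98, 97, 98, 97, 93, 90, 76, 43, 23, 25, 23, 24, 25, 24, 24, 25, 22, 18, 34, 91] 224
wing top 204 tilt -6.0 width 25.45
[0.4579 0.1069 0.0731] yaw 118.6 F [-0.55 -0.44 -0.21] T [ 0.162 -0.097 -0.017] gf 0.6 q7 5.9
```

```bash
sed -i 's/b-14:b+8,a-2/b-2:b+18,a-2/; s/,b-14)/,b-2)/' h.py
```

Request:
play_rows --steps '[[[0, 0, 0, 0, 0, -0.05, 0.0175], [0, 0, 0, 0, 0, -0.05, 0.0175], [0, 0, 0, 0, 0, -0.05, 0.0175], [0, 0, 0, 0, 0, 0, 0.0175]]]'

```text
time_s: 9.85
tool_pos: [0.4579, 0.107, 0.0732]
tool_rot: [180.0, 0.0, 127.2]
force: [-0.1, 1.0, 1.9]
grip_width: 0.0173
grasp_force: 1.0
```

```bash
python3 -c "
from h import *
chk()"
```

```text
yellow 77 col gray [26, 24, 24, 24, 25, 25, 21, 18, 35, 101, 131, 130, 124, 99, 72, 67, 64, 63, 69, 74] 236
wing top 204 tilt -5.7 width 25.55
[0.4579 0.107  0.0732] yaw 127.2 F [-0.09  1.02  1.87] T [ 0.185 -0.055 -0.022] gf 1.0 q7 14.2
```

Request:
play_rows --steps '[[[0, 0, 0, 0, 0, -0.05, 0.0175], [0, 0, 0, 0, 0, -0.05, 0.0175], [0, 0, 0, 0, 0, 0, 0.0175]]]'

```text
time_s: 10.25
tool_pos: [0.4578, 0.1069, 0.073]
tool_rot: [180.0, 0.0, 132.9]
force: [-0.8, 0.9, 0.4]
grip_width: 0.0174
grasp_force: 0.6
```

```bash
python3 -c "
from h import *
chk()"
```

```text
yellow 77 col gray [24, 27, 23, 25, 23, 25, 22, 18, 38, 103, 133, 130, 124, 100, 73, 67, 65, 64, 69, 73] 236
wing top 204 tilt -5.8 width 25.4
[0.4578 0.1069 0.073 ] yaw 132.9 F [-0.75  0.89  0.38] T [ 0.139 -0.109 -0.026] gf 0.6 q7 19.8
```

Request:
play_rows --steps '[[[0, 0, 0, 0, 0, -0.05, 0.0175], [0, 0, 0, 0, 0, -0.05, 0.0175], [0, 0, 0, 0, 0, -0.03, 0.0175], [0, 0, 0, 0, 0, 0, 0.0175]]]'

```text
time_s: 10.75
tool_pos: [0.4575, 0.1065, 0.0728]
tool_rot: [-180.0, -0.0, 140.4]
force: [-1.5, -0.4, 0.3]
grip_width: 0.0174
grasp_force: 0.2
```

```bash
python3 -c "
from h import *
chk()"
```

```text
yellow 58 col gray [25, 26, 25, 25, 24, 24, 26, 22, 21, 48, 103, 132, 126, 100, 73, 67, 65, 64, 70, 72] 236
wing top 208 tilt -5.8 width 24.25
[0.4575 0.1065 0.0728] yaw 140.4 F [-1.46 -0.38  0.31] T [-0.009 -0.032 -0.015] gf 0.2 q7 27.0
```

```bash
python3 -c "
from h import *
c,c2=chk(); crop(c,'pics/s4.png')
o=-c['view'][:3,:3].T@c['view'][:3,3]; d=o[:2]-[.4577,.1058]; d/=np.linalg.norm(d)
for h in (1,3,6,8,10,13): print(h,proj(c,[[*(np.array([.4577,.1058])+.027*d),.026+h/1e3]]).round(2), proj(c2,[[.4577,.1058,.026+.056+h/1e3]]).round(1),[ (lambda a:(a[0,1],np.linalg.norm(a[1]-a[2])))(proj(c2,[np.array([.4577,.1058,.082+h/1e3])+.026*np.array([np.cos(np.radians(y)),np.sin(np.radians(y)),0])+q*np.array([-np.sin(np.radians(y)),np.cos(np.radians(y)),0]) for q in (0,-.007,.007)])) for y in [134.6]])
"
```

```text
yellow 56 col gray [26, 23, 26, 26, 25, 26, 23, 23, 21, 49, 103, 132, 126, 100, 73, 67, 65, 64, 69, 73] 236
wing top 208 tilt -5.5 width 24.25
[0.4576 0.1066 0.0729] yaw 140.3 F [-0.81  0.09  0.2 ] T [ 0.048 -0.03   0.008] gf 0.2 q7 27.0
1 [[242.59 250.99]] [[253.8 243.9]] [(np.float64(202.50706554791594), np.float64(24.365147863499477))]
3 [[242.61 250.27]] [[253.8 245.4]] [(np.float64(203.5241848597934), np.float64(24.661901882124358))]
6 [[242.64 249.18]] [[253.7 247.6]] [(np.float64(205.09723880182344), np.float64(25.120839201003538))]
8 [[242.66 248.45]] [[253.7 249.2]] [(np.float64(206.1789150174505), np.float64(25.436406313104836))]
10 [[242.68 247.72]] [[253.7 250.8]] [(np.float64(207.2881460692304), np.float64(25.76000284596066))]
13 [[242.71 246.62]] [[253.7 253.2]] [(np.float64(209.00600605865742), np.float64(26.26113624742658))]
```

View pics/s4.png

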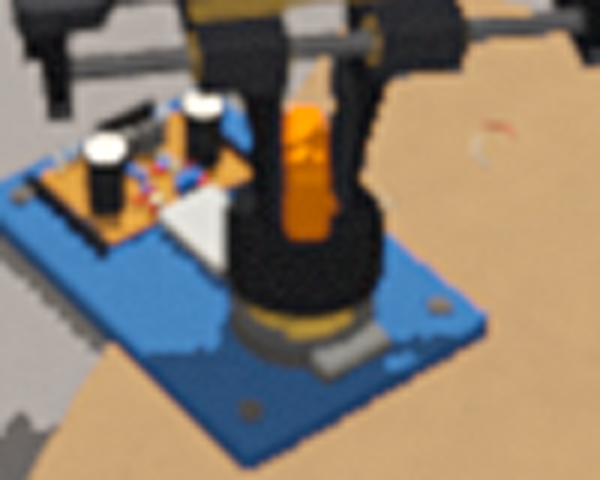

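The crop shows the knob still upright at (305,250), with the rim about one pixel lower than before and the brass band still partly visible. It may be only partway down, hanging in the fingers. I widen the hold briefly and look again.

Request:
play_rows --steps '[[[0, 0, 0, 0, 0, 0, 0.022], [0, 0, 0, 0, 0, 0, 0.022], [0, 0, 0, 0, 0, 0, 0.022]]]'

```text
time_s: 11.25
tool_pos: [0.4579, 0.1068, 0.0731]
tool_rot: [180.0, 0.0, 140.4]
force: [-0.6, -0.2, 0.1]
grip_width: 0.0215
grasp_force: 0.1
```

```bash
python3 -c "
from h import *
c,c2=chk(); crop(c2,'pics/_.png'); cv2.imwrite('pics/w5.png',cv2.resize(cv2.cvtColor(c2['frame'],cv2.COLOR_RGB2BGR)[150:310,160:350],None,fx=3.5,fy=3.5))
"
```

```text
yellow 56 col gray [24, 26, 26, 24, 27, 25, 25, 22, 22, 39, 98, 132, 127, 100, 73, 68, 65, 65, 69, 73] 236
wing top 207 tilt -9.9 width 24.41
[0.4579 0.1068 0.0731] yaw 140.4 F [-0.63 -0.25  0.08] T [ 0.051 -0.139 -0.008] gf 0.1 q7 27.1
```

View pics/w5.png

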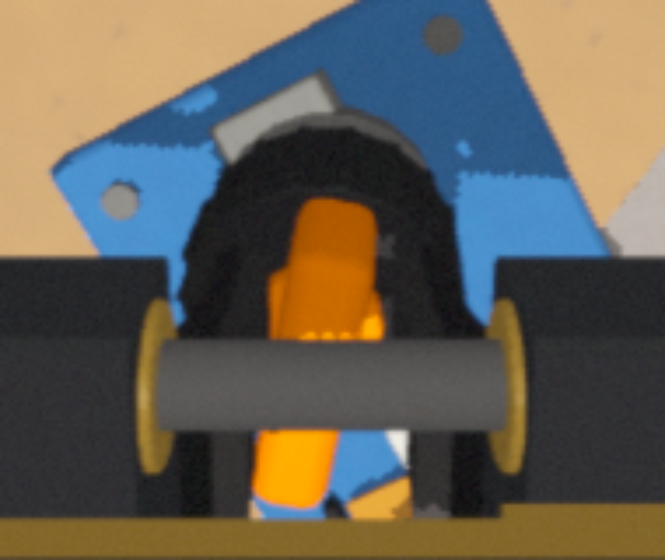

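The wrist crop shows the wing lagging the fingers by about 10 degrees, as expected with the wider hold. I close to the loose hold again and feel gently for the backward stop.

Request:
play_rows --steps '[[[0, 0, 0, 0, 0, 0, 0.0175], [0, 0, 0, 0, 0, 0, 0.0175], [0, 0, 0, 0, 0, -0.03, 0.0175], [0, 0, 0, 0, 0, -0.03, 0.0175], [0, 0, 0, 0, 0, 0, 0.0175]]]'

```text
time_s: 11.85
tool_pos: [0.4576, 0.1068, 0.073]
tool_rot: [-180.0, -0.0, 143.9]
force: [-1.5, -0.5, 1.0]
grip_width: 0.0179
grasp_force: 2.5
```

```bash
python3 -c "
from h import *
chk()"
```

```text
yellow 51 col gray [24, 26, 26, 25, 25, 26, 24, 25, 21, 28, 81, 123, 126, 101, 72, 68, 64, 64, 70, 73] 236
wing top 206 tilt -9.5 width 25.22
[0.4576 0.1068 0.073 ] yaw 143.9 F [-1.5  -0.48  1.05] T [ 0.075  0.092 -0.061] gf 2.5 q7 30.5
```

The fingers turned on while the wing stayed put (tilt −9.5°, grip up to 2.5 N), and the rim is lower. That is the backward stop just past the click. Now I turn forwards, loosely.

Request:
play_rows --steps '[[[0, 0, 0, 0, 0, 0.05, 0.018], [0, 0, 0, 0, 0, 0.05, 0.018], [0, 0, 0, 0, 0, 0, 0.018], [0, 0, 0, 0, 0, 0, 0.018]]]'

```text
time_s: 12.35
tool_pos: [0.458, 0.1068, 0.0731]
tool_rot: [180.0, 0.0, 138.2]
force: [-0.1, 1.0, -0.9]
grip_width: 0.0182
grasp_force: 0.0
```

```bash
python3 -c "
from h import *
chk()"
```

```text
yellow 0 col gray [76, 52, 27, 24, 24, 25, 24, 23, 25, 25, 24, 22, 41, 67, 74, 69, 65, 65, 69, 73] 236
wing top 195 tilt -6.4 width 25.93
[0.458  0.1068 0.0731] yaw 138.2 F [-0.08  1.03 -0.9 ] T [ 0.038 -0.126  0.055] gf 0.0 q7 24.9
```

Request:
play_rows --steps '[[[0, 0, 0, 0, 0, 0.05, 0.018], [0, 0, 0, 0, 0, 0.05, 0.018], [0, 0, 0, 0, 0, 0.05, 0.018], [0, 0, 0, 0, 0, 0.05, 0.018], [0, 0, 0, 0, 0, 0.05, 0.018], [0, 0, 0, 0, 0, 0, 0.018]]]'

```text
time_s: 13.05
tool_pos: [0.4578, 0.1068, 0.0731]
tool_rot: [180.0, 0.0, 123.8]
force: [0.7, 0.5, 0.7]
grip_width: 0.0182
grasp_force: 0.0
```

```bash
python3 -c "
from h import *
chk()"
```

```text
yellow 0 col gray [77, 52, 27, 24, 26, 24, 24, 23, 25, 26, 23, 22, 42, 66, 74, 69, 64, 65, 69, 72] 236
wing top 195 tilt 12.8 width 26.86
[0.4578 0.1068 0.0731] yaw 123.8 F [0.74 0.55 0.7 ] T [-0.077 -0.164 -0.001] gf 0.0 q7 11.0
```

The rim is now fully dropped: no brass band is left and the edge sits about 3.7 px lower. So it has clicked into the thread start. I lower the fingers a little and run it down.

Request:
play_rows --steps '[[[0, 0, 0.003, 0, 0, 0, 0.0175], [0, 0, 0.002, 0, 0, 0.05, 0.0175], [0, 0, 0, 0, 0, 0.05, 0.0175], [0, 0, 0, 0, 0, 0.05, 0.0175], [0, 0, 0, 0, 0, 0.05, 0.0175], [0, 0, 0, 0, 0, 0, 0.0175]]]'

```text
time_s: 13.75
tool_pos: [0.4577, 0.1068, 0.0678]
tool_rot: [-180.0, -0.0, 112.4]
force: [-0.6, 0.5, -0.4]
grip_width: 0.0176
grasp_force: 0.0
```

```bash
python3 -c "
from h import *
chk()"
```

```text
yellow 0 col gray [97, 72, 33, 21, 24, 24, 26, 24, 25, 25, 23, 20, 33, 60, 74, 70, 64, 64, 70, 73] 236
wing top 197 tilt 10.7 width 26.93
[0.4577 0.1068 0.0678] yaw 112.4 F [-0.57  0.49 -0.35] T [ 0.054 -0.095 -0.   ] gf 0.0 q7 -0.6
```

Request:
play_rows --steps '[[[0, 0, 0, 0, 0, 0.05, 0.0175], [0, 0, 0, 0, 0, 0.05, 0.0175], [0, 0, 0, 0, 0, 0.05, 0.0175], [0, 0, 0, 0, 0, 0.05, 0.0175], [0, 0, 0, 0, 0, 0, 0.0175]]]'

```text
time_s: 14.35
tool_pos: [0.4577, 0.1068, 0.0679]
tool_rot: [-180.0, 0.0, 100.9]
force: [-0.3, -0.2, 0.1]
grip_width: 0.0177
grasp_force: 0.0
```

```bash
python3 -c "
from h import *
chk()"
```

```text
yellow 0 col gray [80, 61, 30, 24, 24, 25, 23, 24, 25, 24, 25, 23, 26, 56, 73, 71, 66, 65, 70, 73] 236
wing top 197 tilt 11.3 width 27.0
[0.4577 0.1068 0.0679] yaw 100.9 F [-0.34 -0.23  0.13] T [ 0.006 -0.059 -0.032] gf 0.0 q7 -11.8
```

Request:
play_rows --steps '[[[0, 0, 0, 0, 0, 0.06, 0.0175], [0, 0, 0, 0, 0, 0.06, 0.0175], [0, 0, 0, 0, 0, 0.06, 0.0175], [0, 0, 0, 0, 0, 0.06, 0.0175], [0, 0, 0, 0, 0, 0.06, 0.0175], [0, 0, 0, 0, 0, 0.06, 0.0175], [0, 0, 0, 0, 0, 0, 0.0175]]]'

```text
time_s: 15.15
tool_pos: [0.4579, 0.1068, 0.068]
tool_rot: [180.0, 0.0, 80.3]
force: [-0.2, 0.2, -0.8]
grip_width: 0.0173
grasp_force: 0.1
```

```bash
python3 -c "
from h import *
chk()"
```

```text
yellow 0 col gray [29, 27, 29, 29, 24, 24, 24, 27, 25, 24, 24, 21, 22, 44, 67, 70, 66, 64, 69, 74] 236
wing top 197 tilt 11.2 width 27.07
[0.4579 0.1068 0.068 ] yaw 80.3 F [-0.21  0.25 -0.83] T [-0.068 -0.118  0.018] gf 0.1 q7 -31.9
```

Request:
play_rows --steps '[[[0, 0, 0.001, 0, 0, 0.06, 0.0175], [0, 0, 0.001, 0, 0, 0.06, 0.0175], [0, 0, 0, 0, 0, 0.06, 0.0175], [0, 0, 0, 0, 0, 0.06, 0.0175], [0, 0, 0, 0, 0, 0.06, 0.0175], [0, 0, 0, 0, 0, 0, 0.0175]]]'

```text
time_s: 15.85
tool_pos: [0.4578, 0.1068, 0.066]
tool_rot: [180.0, 0.0, 63.1]
force: [0.2, -0.1, 0.5]
grip_width: 0.0171
grasp_force: 0.2
```

```bash
python3 -c "
from h import *
chk()"
```

```text
yellow 0 col gray [27, 28, 28, 29, 25, 25, 24, 24, 23, 24, 23, 22, 22, 32, 59, 70, 64, 65, 69, 73] 236
wing top 197 tilt 9.8 width 27.11
[0.4578 0.1068 0.066 ] yaw 63.1 F [ 0.17 -0.05  0.45] T [-0.02  -0.132  0.029] gf 0.2 q7 -48.9
```

Request:
play_rows --steps '[[[0, 0, 0.001, 0, 0, 0.05, 0.0175], [0, 0, 0.001, 0, 0, 0.05, 0.0175], [0, 0, 0, 0, 0, 0.05, 0.0175], [0, 0, 0, 0, 0, 0.05, 0.0175], [0, 0, 0, 0, 0, 0.05, 0.0175], [0, 0, 0, 0, 0, 0, 0.0175]]]'

```text
time_s: 16.55
tool_pos: [0.4579, 0.1067, 0.0641]
tool_rot: [180.0, -0.0, 48.8]
force: [0.3, -0.1, 0.7]
grip_width: 0.0173
grasp_force: 0.3
```

```bash
python3 -c "
from h import *
chk()"
```

```text
yellow 0 col gray [28, 28, 26, 25, 25, 24, 26, 24, 21, 25, 22, 21, 21, 25, 53, 70, 64, 64, 68, 73] 236
wing top 198 tilt 9.8 width 27.19
[0.4579 0.1067 0.0641] yaw 48.8 F [ 0.3  -0.06  0.73] T [-0.056 -0.16   0.034] gf 0.3 q7 -63.1
```

Request:
play_rows --steps '[[[0, 0, 0, 0, 0, 0.05, 0.0175], [0, 0, 0, 0, 0, 0.05, 0.0175], [0, 0, 0, 0, 0, 0, 0.0175]]]'

```text
time_s: 16.95
tool_pos: [0.4577, 0.1067, 0.064]
tool_rot: [180.0, 0.0, 43.1]
force: [0.6, -0.2, -0.7]
grip_width: 0.0175
grasp_force: 0.3
```

```bash
python3 -c "
from h import *
chk()"
```

```text
yellow 0 col gray [28, 27, 27, 25, 27, 24, 22, 24, 24, 23, 23, 23, 22, 25, 51, 68, 66, 64, 67, 72] 236
wing top 198 tilt 9.2 width 27.27
[0.4577 0.1067 0.064 ] yaw 43.1 F [ 0.58 -0.2  -0.68] T [-0.064 -0.152  0.012] gf 0.3 q7 -68.7
```

Request:
play_rows --steps '[[[0, 0, 0.001, 0, 0, 0.04, 0.0175], [0, 0, 0, 0, 0, 0.04, 0.0175], [0, 0, 0, 0, 0, 0.03, 0.0175], [0, 0, 0, 0, 0, 0, 0.0175]]]'

```text
time_s: 17.45
tool_pos: [0.458, 0.1067, 0.0631]
tool_rot: [180.0, -0.0, 36.7]
force: [0.9, -1.4, 0.1]
grip_width: 0.0178
grasp_force: 0.7
```

```bash
python3 -c "
from h import *
chk()"
```

```text
yellow 0 col gray [27, 29, 26, 28, 28, 24, 24, 25, 22, 25, 23, 23, 21, 23, 45, 64, 64, 63, 66, 72] 236
wing top 198 tilt 9.7 width 27.38
[0.458  0.1067 0.0631] yaw 36.7 F [ 0.88 -1.44  0.14] T [-0.178 -0.249  0.031] gf 0.7 q7 -75.0
```

Request:
play_rows --steps '[[[0, 0, 0, 0, 0, 0.035, 0.0175], [0, 0, 0, 0, 0, 0.035, 0.0175], [0, 0, 0, 0, 0, 0, 0.0175]]]'

```text
time_s: 17.85
tool_pos: [0.4577, 0.1068, 0.063]
tool_rot: [180.0, 0.0, 32.7]
force: [0.9, -0.6, -0.4]
grip_width: 0.0172
grasp_force: 0.6
```

```bash
python3 -c "
from h import *
chk()"
```

```text
yellow 0 col gray [28, 27, 28, 28, 29, 25, 25, 25, 22, 24, 23, 22, 23, 23, 42, 62, 65, 63, 68, 71] 236
wing top 198 tilt 8.9 width 27.35
[0.4577 0.1068 0.063 ] yaw 32.7 F [ 0.86 -0.64 -0.44] T [-0.127 -0.212 -0.017] gf 0.6 q7 -78.9
```

Request:
play_rows --steps '[[[0, 0, 0, 0, 0, 0.035, 0.0175], [0, 0, 0, 0, 0, 0.035, 0.0175], [0, 0, 0, 0, 0, 0, 0.0175]]]'

```text
time_s: 18.25
tool_pos: [0.4577, 0.1068, 0.0629]
tool_rot: [-180.0, 0.0, 28.7]
force: [0.6, -1.0, 0.8]
grip_width: 0.0177
grasp_force: 0.6
```

```bash
python3 -c "
from h import *
chk()"
```

```text
yellow 0 col gray [26, 27, 29, 29, 28, 24, 25, 24, 23, 23, 23, 23, 23, 22, 41, 61, 65, 65, 68, 72] 236
wing top 198 tilt 8.4 width 27.38
[0.4577 0.1068 0.0629] yaw 28.7 F [ 0.57 -0.95  0.76] T [-0.152 -0.157 -0.03 ] gf 0.6 q7 -82.9
```

Request:
play_rows --steps '[[[0, 0, 0, 0, 0, 0.035, 0.0175], [0, 0, 0, 0, 0, 0.035, 0.0175], [0, 0, 0, 0, 0, 0, 0.0175]]]'

```text
time_s: 18.65
tool_pos: [0.4579, 0.1067, 0.063]
tool_rot: [180.0, -0.0, 24.8]
force: [1.2, -1.2, -1.5]
grip_width: 0.0176
grasp_force: 5.5
```

```bash
python3 -c "
from h import *
chk()"
```

```text
yellow 0 col gray [28, 27, 29, 28, 28, 25, 25, 21, 22, 24, 23, 23, 21, 22, 40, 60, 65, 64, 68, 73] 236
wing top 198 tilt 10.4 width 27.96
[0.4579 0.1067 0.063 ] yaw 24.8 F [ 1.18 -1.2  -1.54] T [-0.162 -0.386  0.184] gf 5.5 q7 -86.8
```

The stop is reached gently: 0.18 N m, with the lag growing. I back off the pressure, open, and lift straight off.

Request:
play_rows --steps '[[[0, 0, 0, 0, 0, 0, 0.03], [0, 0, 0, 0, 0, 0, 0.035], [0, 0, 0, 0, 0, 0, 0.035], [0, 0, 0, 0, 0, 0, 0.035], [0, 0, -0.01, 0, 0, 0, 0.035], [0, 0, -0.03, 0, 0, 0, 0.035], [0, 0, -0.04, 0, 0, 0, 0.035], [0, 0, -0.04, 0, 0, 0, 0.035], [-0.05, 0, -0.02, 0, 0, 0, 0.035], [-0.05, 0, 0, 0, 0, 0, 0.035], [0, 0, 0, 0, 0, 0, 0.035], [0, 0, 0, 0, 0, 0, 0.035]]]'

```text
time_s: 19.95
tool_pos: [0.3699, 0.0663, 0.2017]
tool_rot: [180.0, -0.0, 24.6]
force: [1.4, 0.5, 0.7]
grip_width: 0.0349
grasp_force: 0.0
```

```bash
python3 -c "
from h import *
o=get_obs();print(o['tool_pos'],o['force'],o['qpos'].round(1))
c=read_camera('scene');crop(c,'pics/s9.png')
g=cv2.cvtColor(c['frame'],cv2.COLOR_RGB2GRAY);a,b=proj(c,[[.4577,.1058,.036]])[0].astype(int);print(g[b-2:b+18,a-2:a+3].mean(1).astype(int))
"
```

```text
[0.3699105  0.06627937 0.20166084] [1.38194994 0.46210444 0.68109776] [ 29.2 -17.1 -35.7 118.7 -10.2  75.5 -68.1]
[36 47 49 47 34 25 26 23 22 23 22 22 23 21 42 62 64 63 67 71]
```

View pics/s9.png

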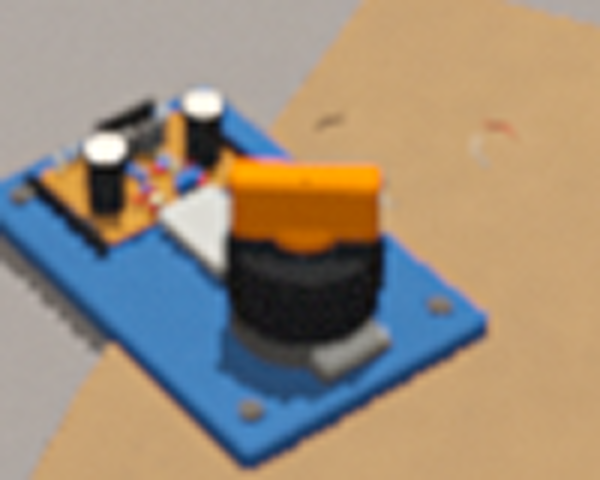

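The crop shows the knob level and fully down at (305,270), with no brass visible and the rim edge unchanged after letting go. Joint 2 is close to its limit, so I move away from it before handing in.

Request:
play_rows --steps '[[[0.02, 0, 0, 0, 0, 0, 0.035], [0.03, 0, 0, 0, 0, 0, 0.035], [0, 0, 0, 0, 0, 0, 0.035], [0, 0, 0, 0, 0, 0, 0.035]]]'

```text
time_s: 20.4
tool_pos: [0.4161, 0.0884, 0.2022]
tool_rot: [-180.0, -0.0, 24.8]
force: [-0.2, -0.1, 0.3]
grip_width: 0.0346
grasp_force: 0.0
```

```bash
python3 -c "
from h import *
print(get_obs()['qpos'].round(1)); print(sign_off())"
```

```text
[ 29.4  -9.3 -40.3 113.2  -6.3  74.  -74. ]
the job is handed in; nothing more can be done
None
```

The knob is on the stud: it clicked into the thread start turning backwards, ran forwards to the end stop (0.18 N m at the wrist, last reading), and was released; the job is handed in at 20.4 s.

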